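# Load the score reel and park the castor caddy

## Task

Pick up the blue score reel, set it down gently in the tray of the red caddy and let go. Then roll the caddy forward by its handle, all wheels on the ledge, so that its front swivel castors swing round and trail straight, and steer it into the taped bay: tray square inside the tape, front towards the white end strip, castors still trailing straight, reel still lying in the tray. Let go, and leave the other things on the ledge where they are.

Things in the scene. Friction and masses are not known exactly. Their poses are not given: they have to be found in the camera images.
- reel_center (a point): Blue plastic score reel lying flat: flanged drum 96 mm in diameter, 34 mm high, with a plain round hub 28 mm in diameter standing 32 mm above it (66 mm in all, about 0.2 kg). Point on the axis, 33 mm above its underside; z is up along the axis. Grip the hub from above, about 22 mm above this point.
- caddy: Red open tray on four free-rolling wheels (36 mm in diameter), about 0.8 kg. Origin on the ledge under the tray's centre; x forward, y left, z up. Tray 190 x 140 x 35 mm (x, y, z), walls 5 mm, inner floor 53 mm and wall tops 83 mm above the ledge. Two fixed, non-steering rear wheels, axle at x = -60 mm; two swivel castors in front.
- caddy_bar (a point): Middle of the caddy's push handle: a straight black rubber bar, 12 mm in diameter, running across the caddy (along its y), 112 mm long, on two slanting steel rods at its ends. 135 mm behind the tray's centre (40 mm behind the tray) and 140 mm above the ledge. It can be pinched from above or pushed. Same axes as the caddy.
- caddy_front (a point): Middle of the tray's front face, 95 mm ahead of the tray's centre, 66 mm above the ledge. Same axes as the caddy.
- castor_wheel_l (a point): Centre of the front left castor wheel, 18 mm above the ledge. Its x axis points from the wheel to its swivel pivot, which is fixed at x = +60, y = +48 mm on the caddy, 15 mm from the wheel centre. Trailing straight, as when rolling forward: its x axis along the caddy's x and the wheel 15 mm behind the pivot. Swivels freely all round.
- castor_wheel_r (a point): The same for the front right castor (pivot at y = -48 mm).
- bay: Parking bay taped flat on the ledge: two yellow strips along its sides, 235 mm long, 170 mm apart inside, and a broad white strip across its front, inner edge 110 mm ahead of the origin; the rear is open and the handle may stick out there. Origin at the bay's centre, where the tray's centre belongs; x points to the white end, as the parked caddy's x must.
- bracket_center (a point): Chrome coin return bracket, 50 x 80 x 62 mm, loose, bystander: leave alone. Point 30 mm above its underside.
- bob_center (a point): Pewter-grey zinc tilt bob, 52 mm in diameter, 66 mm high with a thin rod to 116 mm, standing loose, bystander: leave alone. Point 33 mm above its underside.
- screwjar_center (a point): Amber screw jar, 64 mm in diameter, 90 mm high, loose, bystander: leave alone. Point 45 mm above its underside.
- lockbar_center (a point): Bent steel lockdown bar piece, about 180 x 45 x 35 mm, loose, bystander: leave alone. Point 10 mm above its underside.
- driver_grip (a point): Screwdriver lying on the ledge, about 200 mm long, bystander: leave alone. Point on its handle.
- coinbox_front (a point): Old walnut coin-door box, 140 x 200 mm, 108 mm high with its closed hinged lid and a brass knob on it; fixed, bystander. Point in the middle of its front face (the one nearest the robot), 50 mm up.
There are look-alikes about, which are no part of the job. Of the things like the part that bears reel_center, leave any that is green; of the rest the larger one is meant.

How it is judged:
By the outcome, as a careful person would: the job done as asked, in the order asked, and still so for the second after the job is handed in, with the robot touching nothing.
It also fails if it takes over 64 s, if anything falls off the work surface, if the arm or the gripper's body presses on something with over 40 N, if the wrist force passes 120 N, or if a joint passes its speed limit or range.

## Robot

A 6-joint arm with a two-finger parallel gripper is mounted at the origin on the work surface. World frame = base frame: x ahead of the robot, y to its left, z up, the work surface at z = 0. Lengths are in m, angles in rad, forces in N, time in s.
With the tool pointing down it reaches from about 0.425 to 0.925 m from the base axis. Payload 12.5 kg.
Tool frame: the origin (TCP) lies between the finger pads; the fingertips stand 25 mm ahead of it and the grasp point (between the pads) lies 6 mm ahead of it (robot.finger_overhang is the z of the fingertips in the tool frame, in m); z points along the fingers, x is the direction in which the jaws open and shut, and the axes are right-handed (so a half turn about z gives the same grasp; the last joint's range is limited). The gripper opens to 85 mm and grips with 20 to 120 N. Pads are 22 mm wide; open, the fingers measure 114 mm over their backs; the gripper's body (76 mm by 85 mm) begins 54 mm behind the grasp point. The pads swing forward as they close: fully open they stand 13 mm farther back than shut.
Start: joints at [-1.244, 0.491, 1.559, -0, 1.092, -0.106], TCP at [0.262, -0.567, 0.22] pointing down, gripper open.
Joint ranges: [-3.1, 3.1], [-0.84, 2.19], [0.05, 2.79], [-1.13, 4.28], [0.06, 2.93], [-2.69, 2.69]. Speed limits (rad/s): [2.22, 2.22, 2.79, 3.14, 3.14, 3.14].

## Interface

Orientations are given as a unit quaternion [x, y, z, w].
In Python, from rig import robot gives the robot as it stands. The module is installed in compiled form; this text tells all that it offers.
- The arm moves only by the tool send_rows, never from a script. Its argument "plan" is text: rows parted by semicolons, each of 7 numbers parted by spaces: the turn, a rotation vector about the tool's x, y, z in degrees, then the shift along the tool's x, y, z in cm, then the opening, from 0 (shut) to 1 (fully open). A call has 1 to 10 rows; each row shifts and turns the commanded pose from where the row before left it, along the tool's axes as they then stand; what a row does not reach is not made up. A row lasts 1/12 s, in which the tool goes at most 41.7 mm and 7.16 degrees, less where a joint would pass 70% of its speed; a pose out of reach is approached as far as the arm can. A call is refused whole if a number of a shift passes 4.17 or a number of a turn 7.16, either way. A call with a gripper value outside its range is refused whole. The fingers move at their own pace and stop on an object; "newtons" is the grip in N (left out, the last holds). Time passes only in rows, so rows that do not move let the fingers close. It gives the time, the measured TCP pose, the force and the opening at its end, in the units of the state.
- robot.sense(): the state, without advancing time (a new reading comes with each control period).
- robot.get_image(name): name is "scene" or "top" or "wrist"; returns a dict with "frame" (420x560x3 uint8, red, green, blue), "intrinsics" (3x3 intrinsics, pixels), "pose" (4x4, takes a point from camera to world coordinates); the wrist camera has in their place "hand_eye" (4x4, takes a point from camera to tool coordinates, whose origin is the TCP and whose axes are the tool frame's). Camera axes: x right, y up, looking along -z (the intrinsics and any distortion apply to the point x, -y, -z); pixel columns grow to the right and rows downward; lengths in m; the calibration is good to about 2 mm. The wrist camera is an equidistant fisheye: a pixel r from the principal point sees the ray r / f radians off the axis. A picture is of the moment at which its call begins: read the wrist's pose just before it. There is no depth.
- robot.finish_job(): hands the job in, once; it reports no verdict.
The state is a dict: "clock": time; "joint_positions": joint angles; "qvel": joint speeds; "tau": joint torques, N m; "tool_pos": TCP position; "tool_rot": TCP orientation; "contact_force": force on the tool from outside, world axes, zero at the start; "torque": the same for the moment, N m; "width": opening from 0.0 (shut) to 1.0 (fully open).
Only numpy, scipy, OpenCV 4.12 (cv2) and the standard library are available. Lean on these libraries where they do the work, as an engineer would, in place of code of your own. Each camera call takes 0.05 s, during which the arm holds its last target.

## Working session

There is one attempt and no reset: what is moved stays moved. The work goes in short steps, Python scripts to look and compute and a tool call to move; the robot and the scene stay as the last step left them, time stands still between calls to the robot, and variables do not carry over. Pictures are saved under pics/ and viewed, and the job is handed in when it is done.

Besides the shell and the picture viewer there is one more tool, called after "Emit:" as name(argument=value, ...) on one line, values as JSON. send_rows: Moves the arm, as the interface text tells. Its arguments: {"type":"object","properties":{"plan":{"type":"string"},"newtons":{"type":"number"}},"required":["plan"]}

```bash
mkdir -p pics; cat > h.py <<'E'
import numpy as np, cv2
from rig import robot
def snap(n,f):
    s=robot.sense(); d=robot.get_image(n); cv2.imwrite('pics/'+f,d['frame'][:,:,::-1]); np.savez('pics/'+f+'.npz',**{k:v for k,v in d.items()},tp=s['tool_pos'],tr=s['tool_rot']); return d
E
python3 - <<'E'
from h import *
s=robot.sense(); print(s)
for n in ['scene','top','wrist']:
    d=snap(n,n+'0.png'); print(n,d['intrinsics'],d.get('pose'),d.get('hand_eye'),[k for k in d])
print(robot.finger_overhang)
E
```

```text
{'clock': 0.0, 'joint_positions': array([-1.24356482e+00,  4.91595780e-01,  1.55947525e+00,  2.12348472e-05,
        1.09167920e+00, -1.05613186e-01]), 'qvel': array([ 0.00154753,  0.00073056,  0.00084393, -0.00049337, -0.00027856,
        0.00138319]), 'tau': array([ 3.27037415e-03, -6.18440223e+01, -2.61586332e+01,  2.38969898e-05,
        4.06893028e-03,  2.89707441e-05]), 'tool_pos': array([ 0.26209828, -0.56712   ,  0.21969636]), 'tool_rot': array([ 8.42450435e-01, -5.38773541e-01, -4.46127106e-04, -3.68851387e-04]), 'contact_force': array([-0.29916628, -0.56359838,  1.06909954]), 'torque': array([-0.00269727,  0.02576768, -0.06010918]), 'width': 0.9974936966753252}
scene [[381.17353093   0.         279.52965362]
 [  0.         381.17353093 217.16214241]
 [  0.           0.           1.        ]] [[ 0.10422804 -0.5990001   0.79393664  1.3402287 ]
 [ 0.99438808  0.04820813 -0.09417181 -0.0266298 ]
 [ 0.01813472  0.79929647  0.6006632   0.70478902]
 [ 0.          0.          0.          1.        ]] None ['frame', 'intrinsics', 'pose']
top [[415.53120705   0.         282.05928498]
 [  0.         415.53120705 209.47512285]
 [  0.           0.           1.        ]] [[-0.02392227  0.99822822 -0.05448061  0.49956867]
 [-0.99946902 -0.02508681 -0.02079257  0.05062771]
 [-0.02212248  0.05395428  0.99829832  1.15981512]
 [ 0.          0.          0.          1.        ]] None ['frame', 'intrinsics', 'pose']
wrist [[325.1922621    0.         280.66448579]
 [  0.         325.1922621  213.17730632]
 [  0.           0.           1.        ]] None [[ 9.99999891e-01 -2.48700166e-04 -3.95983484e-04 -1.03710836e-03]
 [-3.44923437e-04 -9.64097957e-01 -2.65546624e-01 -6.75687025e-02]
 [-3.15725379e-04  2.65546731e-01 -9.64097938e-01 -1.54637057e-01]
 [ 0.00000000e+00  0.00000000e+00  0.00000000e+00  1.00000000e+00]] ['frame', 'intrinsics', 'hand_eye']
0.025
```

View pics/scene0.png

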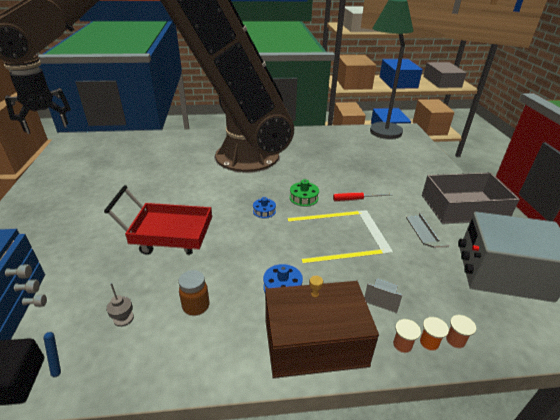

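View pics/top0.png

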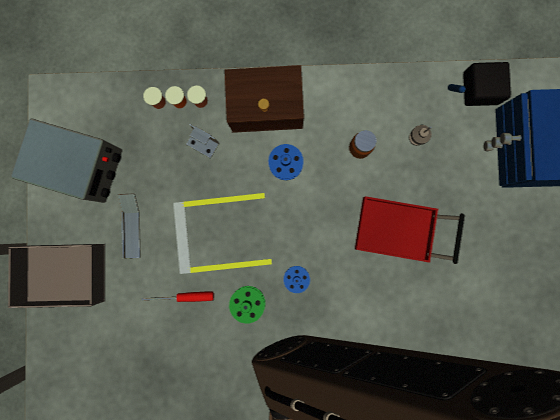

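View pics/wrist0.png

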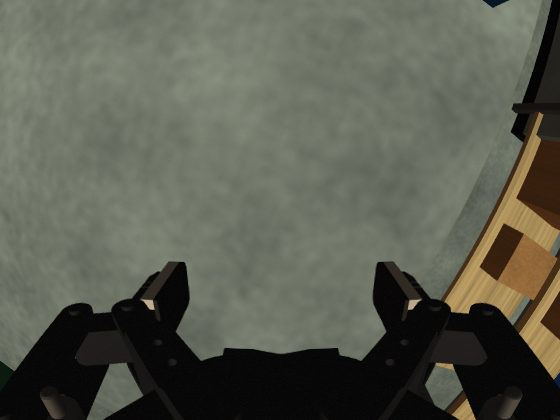

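```bash
python3 - <<'E'
from h import *
a=cv2.imread('pics/top0.png'); b=cv2.imread('pics/scene0.png')
def z(im,x0,y0,x1,y1,k,f):
    cv2.imwrite('pics/'+f,cv2.resize(im[y0:y1,x0:x1],None,fx=k,fy=k,interpolation=cv2.INTER_CUBIC))
z(a,340,180,480,280,5.5,'t_c.png'); z(a,165,130,315,330,3,'t_b.png')
z(b,95,175,225,265,6,'s_c.png'); z(b,235,170,405,300,4.5,'s_b.png')
E
```

```text
(no output)
```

View pics/t_c.png

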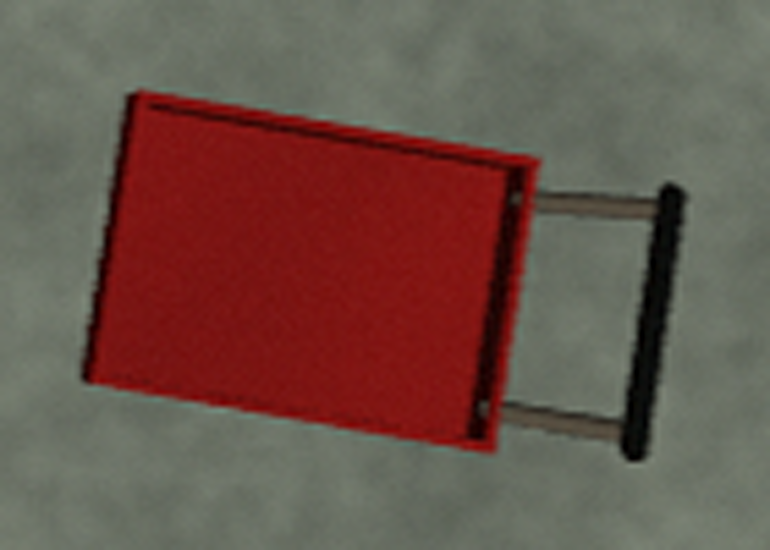

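View pics/t_b.png

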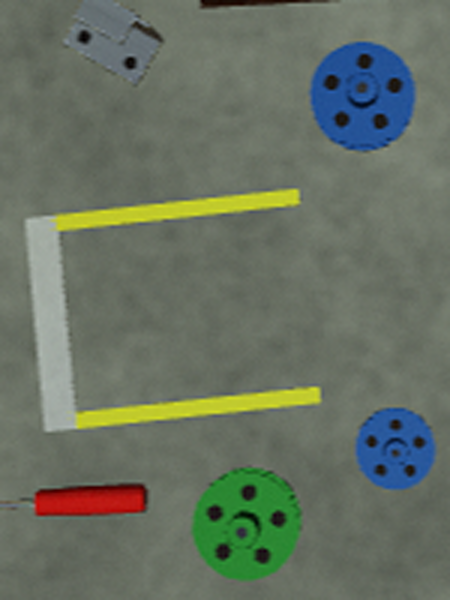

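View pics/s_c.png

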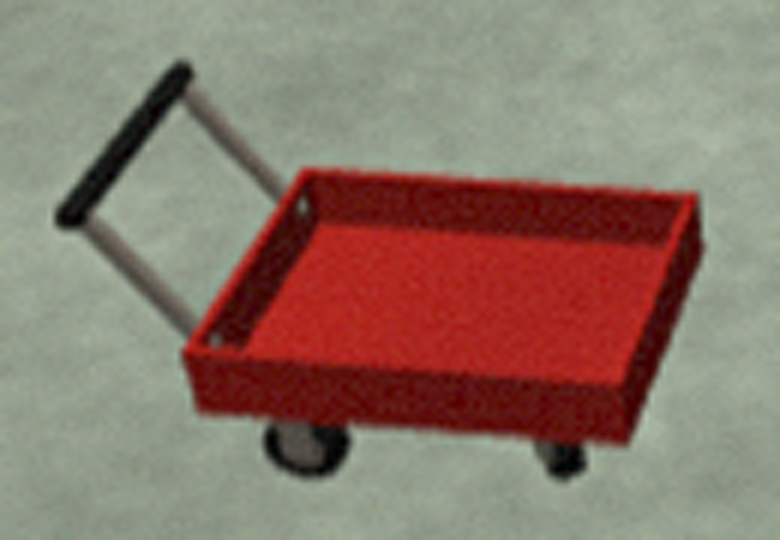

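View pics/s_b.png

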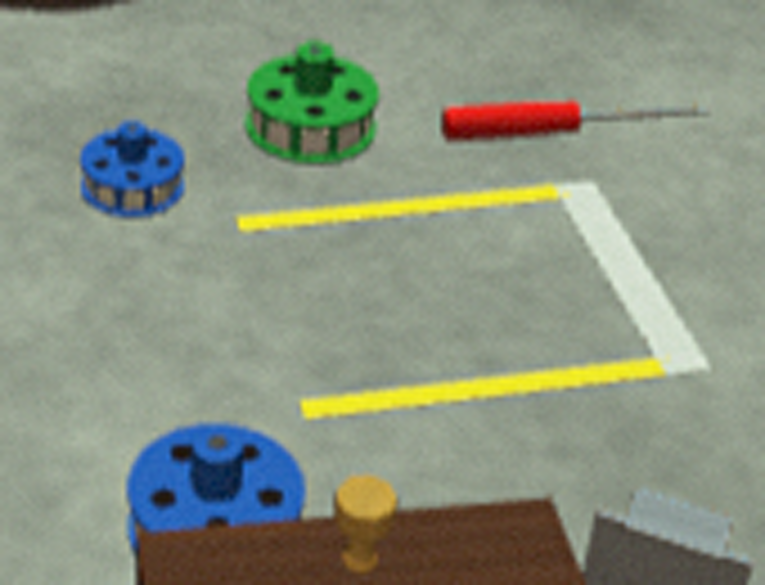

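```bash
cat >> h.py <<'E'
def ray(npz,p):
    d=np.load(npz); K=d['intrinsics'];v=np.linalg.inv(K)@[p[0],p[1],1]; 
    P=d['pose']; r=P[:3,:3]@[v[0],-v[1],-v[2]]; return P[:3,3],r/np.linalg.norm(r)
def wray(npz,p):
    from scipy.spatial.transform import Rotation as R
    d=np.load(npz);K=d['intrinsics'];x=(p[0]-K[0,2])/K[0,0];y=(p[1]-K[1,2])/K[1,1];r=np.hypot(x,y)+1e-12
    v=np.array([np.sin(r)*x/r,-np.sin(r)*y/r,-np.cos(r)]); H=d['hand_eye'];Rt=R.from_quat(d['tr']).as_matrix()
    return d['tp']+Rt@H[:3,3], Rt@H[:3,:3]@v
def tri(*rays):
    A=np.zeros((3,3));b=np.zeros(3)
    for o,d in rays: M=np.eye(3)-np.outer(d,d);A+=M;b+=M@o
    X=np.linalg.solve(A,b); return X,[np.linalg.norm(np.cross(X-o,d)) for o,d in rays]
def atz(r,z): o,d=r; return o+d*(z-o[2])/d[2]
T='pics/top0.png.npz';S='pics/scene0.png.npz'
E
python3 - <<'E'
from h import *
np.set_printoptions(precision=4,suppress=True)
for n,t,s in [('barL',(462,214.9),(106.7,210.8)),('barR',(455.5,262.2),(125.3,186.3)),
 ('rimRL',(438.2,208.7),(126.2,233.7)),('rimRR',(430,261.8),(145.5,203.3)),('rimFL',(364.5,197),(200,238.8)),('rimFR',(356,249.3),(211.3,207.5)),
 ('hubtop',(285.7,159.3),(283.4,268.2))]:
    print(n,*tri(ray(T,t),ray(S,s)), atz(ray(T,t),.083))
print('bay')
for p in [(57,231),(300,205),(76,413),(321,388),(57,218),(76,427)]:
    print(atz(ray(T,(165+p[0]/3,130+p[1]/3)),0))
print('bay scene')
for p in [(302,402),(660,359),(240,231),(563,197)]:
    print(atz(ray(S,(235+p[0]/4.5,170+p[1]/4.5)),0))
print('smallreel,green',[atz(ray(T,(165+p[0]/3,130+p[1]/3)),.03) for p in [(396,448),(246,523)]])
E
```

```text
barL [ 0.531  -0.3655  0.1388] [np.float64(0.0005704484099969877), np.float64(0.0005704484099970579)] [ 0.5328 -0.3889  0.083 ]
barR [ 0.4167 -0.3449  0.1378] [np.float64(0.0006166722173290809), np.float64(0.0006166722173287588)] [ 0.4123 -0.3668  0.083 ]
rimRL [ 0.5503 -0.3287  0.0784] [np.float64(0.0017787372192455686), np.float64(0.0017787372192455894)] [ 0.5502 -0.329   0.083 ]
rimRR [ 0.4143 -0.3031  0.0772] [np.float64(0.0009089006072805257), np.float64(0.0009089006072804441)] [ 0.4148 -0.3022  0.083 ]
rimFL [ 0.5857 -0.1403  0.0778] [np.float64(0.0016975918345450926), np.float64(0.0016975918345451754)] [ 0.5853 -0.1411  0.083 ]
rimFR [ 0.4507 -0.1154  0.0776] [np.float64(5.679324857493331e-05), np.float64(5.679324857492296e-05)] [ 0.451  -0.1147  0.083 ]
hubtop [0.6931 0.0614 0.0624] [np.float64(0.0008004108240511577), np.float64(0.0008004108240510827)] [0.6893 0.0604 0.083 ]
bay
[0.5768 0.3503 0.    ]
[0.5953 0.1218 0.    ]
[0.4068 0.3344 0.    ]
[0.4248 0.1061 0.    ]
[0.589  0.3502 0.    ]
[0.3939 0.3346 0.    ]
bay scene
[0.6012 0.1247 0.    ]
[0.5818 0.3517 0.    ]
[0.4318 0.1083 0.    ]
[0.4114 0.3377 0.    ]
smallreel,green [array([0.3716, 0.0384, 0.03  ]), array([0.3076, 0.1748, 0.03  ])]
```

Emit:
send_rows(plan="0 0 0 -1 -1.6 -0.5 1;0 0 0 -1.97 -3.29 -1 1;0 0 0 -1.97 -3.29 -1 1;0 0 0 -1.97 -3.29 -1 1;0 0 0 -1.97 -3.29 -1 1;0 0 0 -1.97 -3.29 -1 1;0 0 0 -1.97 -3.29 -1 1;0 0 0 -1.97 -3.29 -1 1;0 0 0 -1.5 -2.5 -1 1;0 0 0 0 0 0 1")

```text
clock: 0.98
tool_pos: [0.4426, -0.3015, 0.3075]
tool_rot: [0.844, -0.537, 0.001, -0.0]
contact_force: [0.1, -0.2, -0.4]
width: 1.002
```

```bash
python3 - <<'E'
from h import *
snap('wrist','w1.png'); s=robot.sense();print(s['clock'],s['tool_pos'],s['tool_rot'],s['contact_force'])
E
```

```text
1.0333 [ 0.4414541  -0.30321102  0.30647738] [ 8.43483235e-01 -5.37154625e-01  9.67525004e-04  6.88458268e-05] [-0.24070356  0.33075557 -0.97135188]
```

View pics/w1.png

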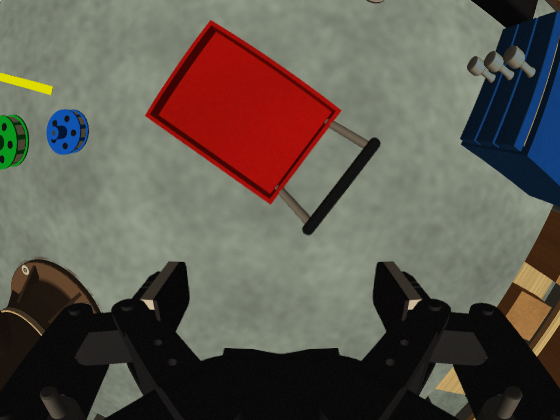

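```bash
python3 - <<'E'
from h import *
np.set_printoptions(precision=4,suppress=True)
W='pics/w1.png.npz'
for n,t,w,z in [('barL',(462,214.9),(375,143),.14),('barR',(455.5,262.2),(308,229),.14),
 ('rimRL',(438.2,208.7),(340,111),.083),('rimRR',(430,261.8),(271,203),.083),('rimFL',(364.5,197),(211,22),.083),('rimFR',(356,249.3),(148,114),.083)]:
    print(n,*tri(ray(T,t),wray(W,w)), atz(wray(W,w),z))
E
```

```text
barL [ 0.5307 -0.3649  0.1414] [np.float64(0.0002392593670261366), np.float64(0.00023925936702602897)] [ 0.5307 -0.3652  0.14  ]
barR [ 0.4176 -0.3453  0.1352] [np.float64(0.0015915263574171905), np.float64(0.001591526357416934)] [ 0.4201 -0.343   0.14  ]
rimRL [ 0.5494 -0.3259  0.0912] [np.float64(0.00043934186828169816), np.float64(0.0004393418682813996)] [ 0.55   -0.3269  0.083 ]
rimRR [ 0.4157 -0.301   0.085 ] [np.float64(0.0008740022657855539), np.float64(0.0008740022657854155)] [ 0.416  -0.3007  0.083 ]
rimFL [ 0.5863 -0.142   0.079 ] [np.float64(0.0007025454884732282), np.float64(0.0007025454884729624)] [ 0.5861 -0.1435  0.083 ]
rimFR [ 0.4521 -0.1154  0.0765] [np.float64(0.0014617182659612791), np.float64(0.0014617182659606616)] [ 0.4544 -0.1179  0.083 ]
```

```bash
cat >> h.py <<'E'
from scipy.spatial.transform import Rotation as R
def yaw(q):
    x=R.from_quat(q).as_matrix()[:,0]; return np.degrees(np.arctan2(x[1],x[0]))
def go(tp,ty,n,start=None):
    """shift per row in tool axes, world target tp, jaw yaw ty deg"""
    s=robot.sense(); p,y=(s['tool_pos'],yaw(s['tool_rot'])) if start is None else start
    d=(np.array(tp)-p)/n; dy=(ty-y+180)%360-180
    print('from',np.round(p,4),round(y,2),'dist',np.linalg.norm(d)*100,'turn z/row',-dy/n)
    for i in range(n):
        a=np.radians(y+dy*i/n); c,q=np.cos(a),np.sin(a)
        print(f"0 0 {-dy/n:.2f} {100*(d[0]*c+d[1]*q):.2f} {100*(d[0]*q-d[1]*c):.2f} {-100*d[2]:.2f} 1",end=';')
    print()
E
python3 -c "
from h import *
go([.64,.02,.25],-90,10)"
```

```text
from [ 0.4415 -0.3032  0.3065] -64.98 dist 3.8350428438291306 turn z/row 2.501961833072113
0 0 2.50 -2.09 -3.17 0.56 1;0 0 2.50 -2.23 -3.07 0.56 1;0 0 2.50 -2.36 -2.97 0.56 1;0 0 2.50 -2.48 -2.87 0.56 1;0 0 2.50 -2.61 -2.75 0.56 1;0 0 2.50 -2.73 -2.64 0.56 1;0 0 2.50 -2.84 -2.52 0.56 1;0 0 2.50 -2.95 -2.39 0.56 1;0 0 2.50 -3.05 -2.26 0.56 1;0 0 2.50 -3.14 -2.12 0.56 1;
```

Emit:
send_rows(plan="0 0 2.5 -2.1 -3.15 0.5 1;0 0 2.5 -2.2 -3.1 0.5 1;0 0 2.5 -2.35 -2.95 0.5 1;0 0 2.5 -2.5 -2.85 0.5 1;0 0 2.5 -2.6 -2.75 0.6 1;0 0 2.5 -2.7 -2.6 0.6 1;0 0 2.5 -2.8 -2.5 0.6 1;0 0 2.5 -2.9 -2.4 0.6 1;0 0 2.5 -3 -2.2 0.6 1;0 0 2.5 -1.5 -1 0.6 1")

```text
clock: 1.87
tool_pos: [0.6293, 0.0007, 0.2483]
tool_rot: [-0.706, 0.709, 0.0, -0.0]
contact_force: [-0.3, -0.1, 0.3]
width: 0.997
```

```bash
python3 - <<'E'
from h import *
snap('wrist','w2.png'); s=robot.sense();print(s['clock'],s['tool_pos'],s['tool_rot'],yaw(s['tool_rot']),s['qvel'])
E
```

```text
1.9167 [0.62950355 0.00184501 0.24684678] [-7.04757427e-01  7.09447439e-01  1.06488298e-03 -4.08748024e-04] -90.38008052016423 [-0.06003033 -0.02461798  0.0437789  -0.00973929  0.00542749 -0.16847501]
```

View pics/w2.png

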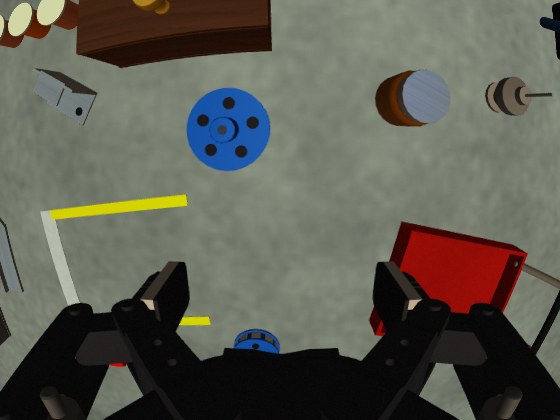

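```bash
python3 - <<'E'
from h import *
np.set_printoptions(precision=4,suppress=True)
a=cv2.imread('pics/w2.png');cv2.imwrite('pics/w2z.png',cv2.resize(a[70:330,30:290],None,fx=2.3,fy=2.3,interpolation=cv2.INTER_CUBIC))
W='pics/w2.png.npz'
print(tri(ray(T,(285.7,159.3)),wray(W,(222,129))),tri(ray(S,(283.4,268.2)),wray(W,(222,129))),atz(wray(W,(222,129)),.066))
E
```

```text
(array([0.6933, 0.0615, 0.0651]), [np.float64(0.0012266269867544698), np.float64(0.001226626986754108)]) (array([0.6942, 0.0623, 0.0635]), [np.float64(0.00031403683738409323), np.float64(0.00031403683738400183)]) [0.6942 0.0622 0.066 ]
```

View pics/w2z.png

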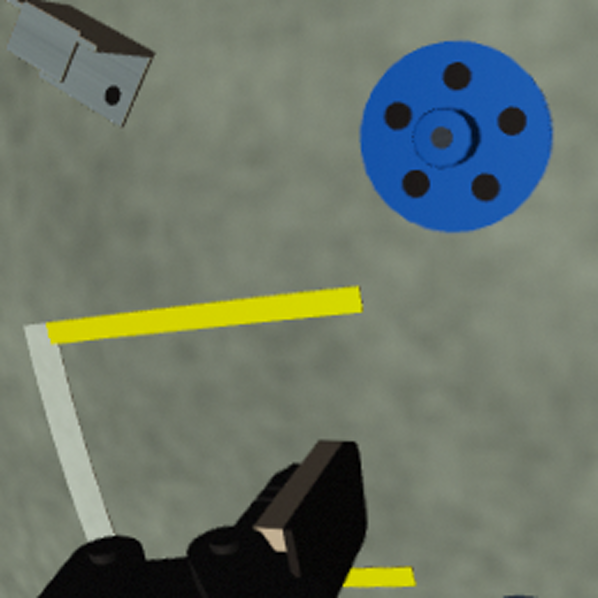

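```bash
python3 - <<'E'
from h import *
np.set_printoptions(precision=4,suppress=True)
W='pics/w2.png.npz'
for p in [(362,312),(58,343),(414,568),(110,535)]: print(atz(wray(W,(30+p[0]/2.3,70+p[1]/2.3)),0))
for p in [(222,129),(221.7,130)]: print(atz(wray(W,p),.066))
go([.6935,.0615,.13],-90,6)
E
```

```text
[0.5961 0.1244 0.    ]
[0.5772 0.3515 0.    ]
[0.4252 0.108  0.    ]
[ 0.4306  0.3438 -0.    ]
[0.6942 0.0622 0.066 ]
[0.6931 0.0626 0.066 ]
from [0.6295 0.0018 0.2468] -90.38 dist 2.4328442679650855 turn z/row -0.06334675336070461
0 0 -0.06 -1.00 -1.06 1.95 1;0 0 -0.06 -1.00 -1.06 1.95 1;0 0 -0.06 -1.00 -1.06 1.95 1;0 0 -0.06 -1.00 -1.06 1.95 1;0 0 -0.06 -1.00 -1.06 1.95 1;0 0 -0.06 -1.00 -1.07 1.95 1;
```

Emit:
send_rows(plan="0 0 0 -1 -1.05 1.95 0.8;0 0 0 -1 -1.05 1.95 0.8;0 0 0 -1 -1.05 1.95 0.8;0 0 0 -1 -1.05 1.95 0.8;0 0 0 -1 -1.05 1.95 0.8;0 0 0 -1 -1 1.95 0.8;0 0 0 0 0 0 0.8;0 0 0 0 0 0 0.8")

```text
clock: 2.58
tool_pos: [0.6902, 0.0572, 0.1309]
tool_rot: [-0.706, 0.708, 0.001, -0.001]
contact_force: [-0.1, 1.1, 0.5]
width: 0.798
```

```bash
python3 - <<'E'
from h import *
snap('wrist','w3.png'); s=robot.sense();print(s['clock'],s['tool_pos'],yaw(s['tool_rot']))
go([.6935,.0618,.063],-90,4)
E
```

```text
2.6333 [0.69057879 0.05691515 0.1323288 ] -90.21339931062461
from [0.6906 0.0569 0.1323] -90.21 dist 1.7390509703727637 turn z/row -0.05334982765614882
0 0 -0.05 -0.12 -0.07 1.73 1;0 0 -0.05 -0.12 -0.07 1.73 1;0 0 -0.05 -0.12 -0.07 1.73 1;0 0 -0.05 -0.12 -0.07 1.73 1;
```

View pics/w3.png

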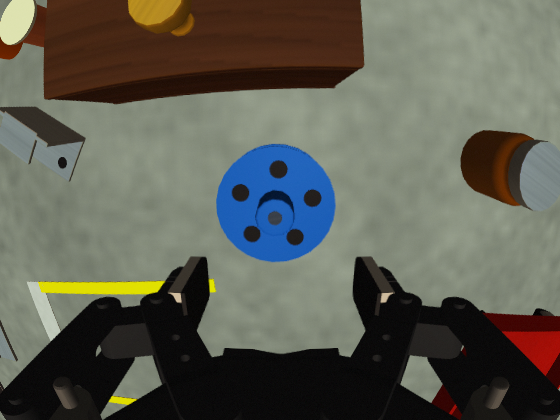

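```bash
python3 - <<'E'
from h import *
W='pics/w3.png.npz'
print(atz(wray(W,(275,217.5)),.066), tri(wray(W,(275,217.5)),wray('pics/w2.png.npz',(221.7,129.5))))
E
```

```text
[0.69357745 0.06217905 0.066     ] (array([0.69373291, 0.06228051, 0.06677881]), [np.float64(0.00013499134459838224), np.float64(0.00013499134459836687)])
```

Emit:
send_rows(plan="0 0 0 -0.25 -0.15 2 0.8;0 0 0 -0.25 -0.15 2 0.8;0 0 0 0 0 1.6 0.8;0 0 0 0 0 0.8 0.8;0 0 0 0 0 0.4 0.8;0 0 0 0 0 0 0.8")

```text
clock: 3.13
tool_pos: [0.6939, 0.0621, 0.0647]
tool_rot: [-0.706, 0.709, -0.0, 0.0]
contact_force: [-0.2, -0.3, 1.0]
width: 0.801
```

Emit:
send_rows(plan="0 0 0 0 0 0.1 0.2;0 0 0 0 0 0 0.15;0 0 0 0 0 0 0.1;0 0 0 0 0 0 0.1;0 0 0 0 0 0 0.1;0 0 0 0 0 0 0.1;0 0 0 0 0 0 0.1;0 0 0 0 0 0 0.1", newtons=40)

```text
clock: 3.8
tool_pos: [0.6939, 0.0628, 0.0633]
tool_rot: [-0.706, 0.708, -0.0, -0.0]
contact_force: [-0.3, -0.4, 0.2]
width: 0.099
```

```bash
python3 - <<'E'
from h import *
snap('wrist','w4.png');snap('scene','s4.png')
E
```

```text
(no output)
```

View pics/w4.png

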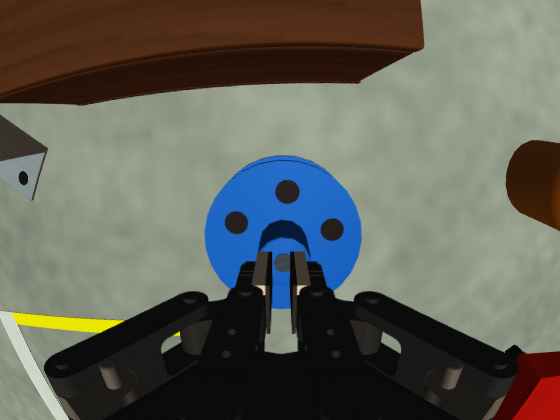

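View pics/s4.png

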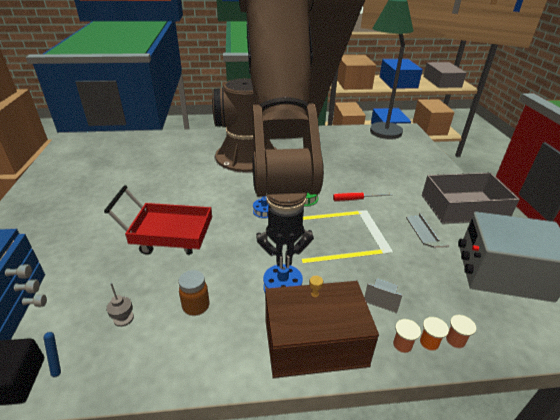

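```bash
python3 - <<'E'
from h import *
a=cv2.imread('pics/s4.png');cv2.imwrite('pics/s4z.png',cv2.resize(a[190:300,230:340],None,fx=5.4,fy=5.4,interpolation=cv2.INTER_CUBIC))
a=cv2.imread('pics/w4.png');cv2.imwrite('pics/w4z.png',cv2.resize(a[140:380,180:400],None,fx=2.5,fy=2.5,interpolation=cv2.INTER_CUBIC))
d=np.load('pics/s4.png.npz')
def proj(X):
    c=np.linalg.inv(d['pose'])@np.r_[X,1];p=d['intrinsics']@[c[0],-c[1],-c[2]];p=p[:2]/p[2];return p,(p-[230,190])*5.4
for z in (.034,.04,.066,.08,.1): print(z,proj([.694,.0625,z]))
E
```

```text
0.034 (array([283.28618421, 276.85973619]), array([287.74539471, 469.04257543]))
0.04 (array([283.34593111, 275.10808185]), array([288.06802802, 459.58364201]))
0.066 (array([283.61033227, 267.3563933 ]), array([289.49579426, 417.72452384]))
0.08 (array([283.75651664, 263.07057349]), array([290.28518987, 394.58109682]))
0.1 (array([283.97017205, 256.80664394]), array([291.4389291, 360.7558773]))
```

View pics/s4z.png

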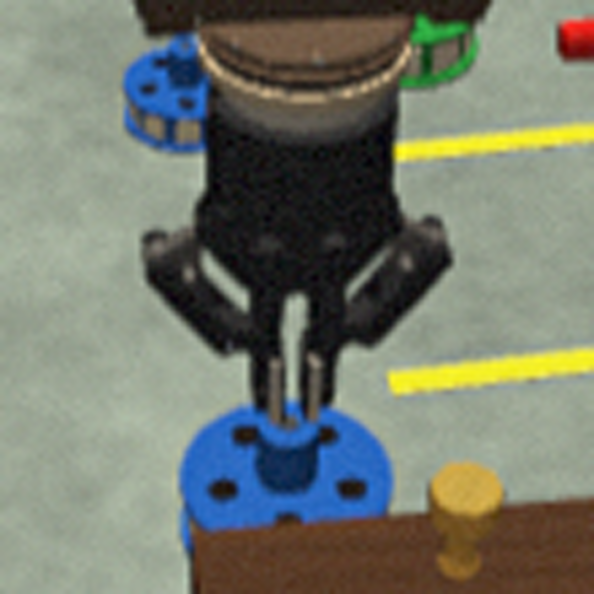

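View pics/w4z.png

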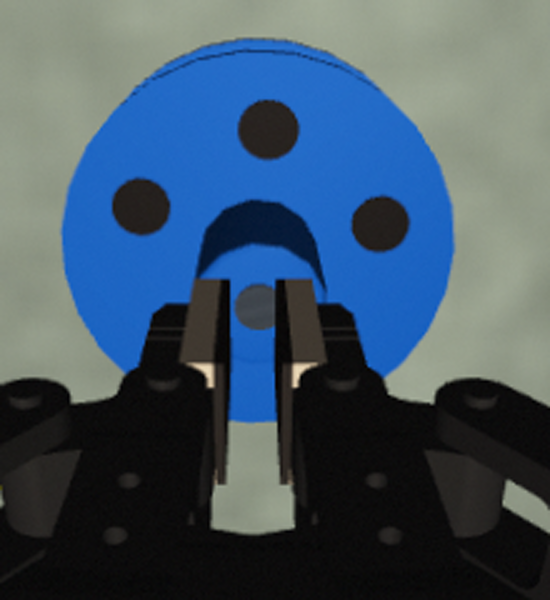

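Emit:
send_rows(plan="0 0 0 0.1 0 0 0.7;0 0 0 0 0 0 0.7;0 0 0 0 0 0 0.7;0 0 0 0 0 0 0.7;0 0 0 0 0 0.8 0.7;0 0 0 0 0 0.8 0.7;0 0 0 0 0 0.8 0.7;0 0 0 0 0 0.6 0.7;0 0 0 0 0 0.3 0.7;0 0 0 0 0 0 0.7")

```text
clock: 4.73
tool_pos: [0.6935, 0.0618, 0.029]
tool_rot: [-0.706, 0.708, 0.001, -0.001]
contact_force: [-1.1, 1.1, -0.1]
width: 0.699
```

```bash
python3 - <<'E'
from h import *
snap('wrist','w5.png');s=robot.sense();print(s['tool_pos'],s['contact_force'])
E
```

```text
[0.69376222 0.06175386 0.02965524] [ 0.27387526  0.25415889 -0.36387708]
```

View pics/w5.png

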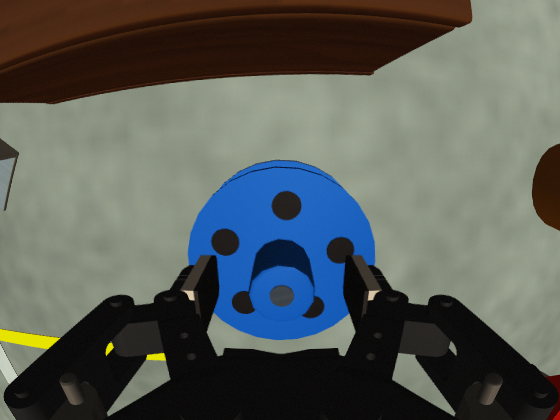

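Emit:
send_rows(plan="0 0 0 0 0 0.4 0.6;0 0 0 0 0 0.2 0.4;0 0 0 0 0 0 0.2;0 0 0 0 0 0 0.1;0 0 0 0 0 0 0.1;0 0 0 0 0 0 0.1;0 0 0 0 0 0 0.1;0 0 0 0 0 0 0.1", newtons=40)

```text
clock: 5.45
tool_pos: [0.6939, 0.0617, 0.0242]
tool_rot: [-0.706, 0.708, 0.0, -0.0]
contact_force: [-0.8, -0.4, -2.3]
width: 0.311
```

Emit:
send_rows(plan="0 0 0 0 0 -0.5 0.1;0 0 0 0 0 -1.5 0.1;0 0 0 0 0 -2.5 0.1;0 0 0 0 0 -3 0.1;0 0 0 0 0 -3 0.1;0 0 0 0 0 -3 0.1;0 0 0 0 0 -1.5 0.1;0 0 0 0 0 -0.5 0.1")

```text
clock: 6.12
tool_pos: [0.6949, 0.0618, 0.1831]
tool_rot: [-0.706, 0.708, -0.002, 0.002]
contact_force: [0.3, 0.3, -1.9]
width: 0.314
```

```bash
python3 - <<'E'
from h import *
snap('wrist','w6.png');s=robot.sense();print(s['tool_pos'],s['contact_force'],s['width'])
go([.5015,-.222,.17],-101,16)
E
```

```text
[0.6945666  0.06177997 0.18212173] [ 0.49906613  0.1388227  -2.59679459] 0.3157992337781725
from [0.6946 0.0618 0.1821] -90.2 dist 2.146515368938429 turn z/row 0.6749323166453003
0 0 0.67 1.78 1.20 0.08 1;0 0 0.67 1.79 1.18 0.08 1;0 0 0.67 1.81 1.16 0.08 1;0 0 0.67 1.82 1.14 0.08 1;0 0 0.67 1.83 1.12 0.08 1;0 0 0.67 1.85 1.09 0.08 1;0 0 0.67 1.86 1.07 0.08 1;0 0 0.67 1.87 1.05 0.08 1;0 0 0.67 1.88 1.03 0.08 1;0 0 0.67 1.89 1.01 0.08 1;0 0 0.67 1.91 0.98 0.08 1;0 0 0.67 1.92 0.96 0.08 1;0 0 0.67 1.93 0.94 0.08 1;0 0 0.67 1.94 0.92 0.08 1;0 0 0.67 1.95 0.89 0.08 1;0 0 0.67 1.96 0.87 0.08 1;
```

View pics/w6.png

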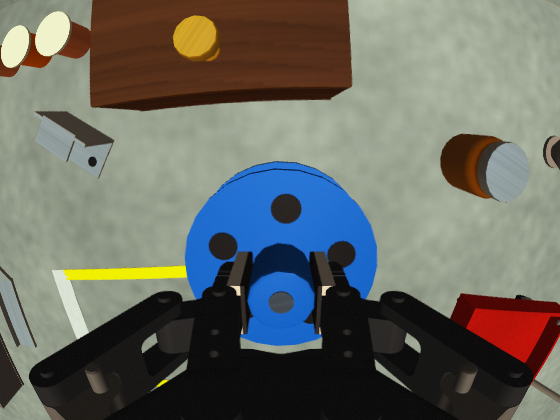

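Emit:
send_rows(plan="0 0 0.7 0.9 0.6 0 0.1;0 0 0.7 1.8 1.2 0.1 0.1;0 0 0.7 1.8 1.15 0.1 0.1;0 0 0.7 1.8 1.15 0.1 0.1;0 0 0.7 1.85 1.1 0.1 0.1;0 0 0.7 1.85 1.1 0.1 0.1;0 0 0.7 1.85 1.1 0.1 0.1;0 0 0.7 1.85 1.05 0.1 0.1;0 0 0.7 1.9 1.05 0.1 0.1;0 0 0.7 1.9 1 0.1 0.1")

```text
clock: 7.0
tool_pos: [0.5763, -0.1075, 0.1684]
tool_rot: [-0.661, 0.751, 0.001, -0.001]
contact_force: [0.8, -0.7, -3.0]
width: 0.315
```

Emit:
send_rows(plan="0 0 0.7 1.9 1 0.1 0.1;0 0 0.7 1.9 1 0.1 0.1;0 0 0.7 1.9 0.95 0.1 0.1;0 0 0.7 1.95 0.9 0.1 0.1;0 0 0.7 1.9 0.9 0 0.1;0 0 0.4 1.2 0.5 0 0.1;0 0 0 0.5 0.2 0 0.1;0 0 0 0 0 0 0.1")

```text
clock: 7.67
tool_pos: [0.5062, -0.21, 0.1656]
tool_rot: [-0.635, 0.773, 0.001, -0.0]
contact_force: [0.2, 0.0, -1.8]
width: 0.317
```

```bash
python3 - <<'E'
from h import *
snap('wrist','w7.png');snap('top','t7.png');s=robot.sense();print(s['tool_pos'],s['contact_force'],s['width'],yaw(s['tool_rot']),s['clock'])
go([.501,-.222,.12],-101,4)
E
```

```text
[ 0.50711823 -0.2089103   0.16596697] [ 0.30399186  0.3177493  -3.04526107] 0.31624592291120257 -101.10561495623054 7.7667
from [ 0.5071 -0.2089  0.166 ] -101.11 dist 1.2046097134594196 turn z/row -0.026403739057634823
0 0 -0.03 0.35 0.09 1.15 1;0 0 -0.03 0.35 0.09 1.15 1;0 0 -0.03 0.35 0.09 1.15 1;0 0 -0.03 0.35 0.09 1.15 1;
```

View pics/w7.png

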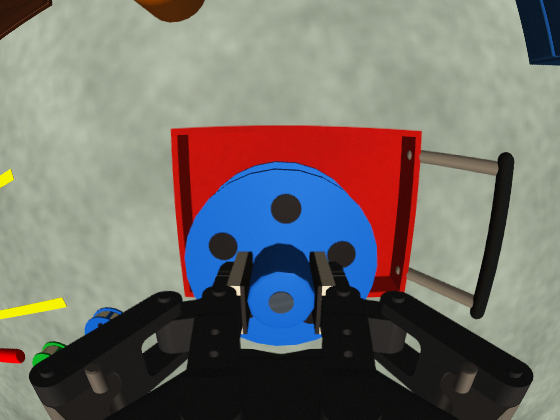

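View pics/t7.png

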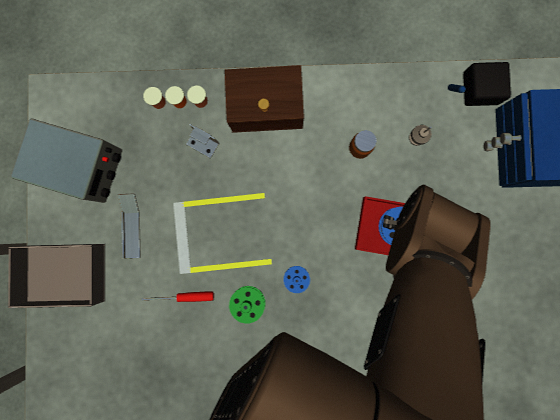

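Emit:
send_rows(plan="0 0 0 0.35 0.1 1 0.1;0 0 0 0.35 0.1 1.5 0.1;0 0 0 0.35 0.1 1.5 0.1;0 0 0 0.35 0.1 1.5 0.1;0 0 0 0 0 1.2 0.1;0 0 0 0 0 0.7 0.1;0 0 0 0 0 0.4 0.1;0 0 0 0 0 0.2 0.1;0 0 0 0 0 0 0.1")

```text
clock: 8.52
tool_pos: [0.5006, -0.222, 0.0861]
tool_rot: [-0.636, 0.772, 0.0, -0.0]
contact_force: [0.2, -0.8, -3.5]
width: 0.316
```

```bash
python3 - <<'E'
from h import *
snap('wrist','w8.png');
for i in range(1):
    s=robot.sense();print(s['tool_pos'],s['contact_force'],s['width'],yaw(s['tool_rot']),s['clock'])
E
```

```text
[ 0.50067154 -0.22214809  0.08652216] [-0.08496941  0.6385731  -2.93843202] 0.3146103220055606 -101.07858197037652 8.5667
```

View pics/w8.png

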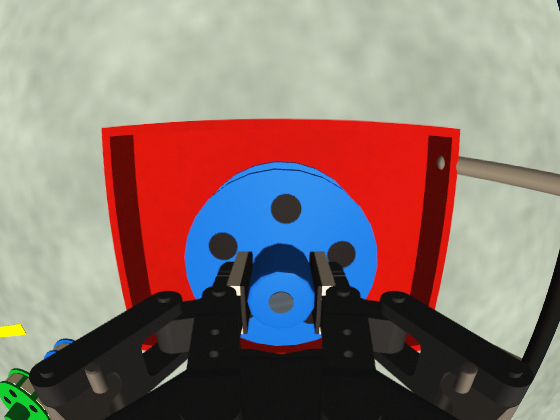

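Emit:
send_rows(plan="0 0 0 0 0 0.3 0.1;0 0 0 0 0 0.2 0.1;0 0 0 0 0 0.15 0.1;0 0 0 0 0 0 0.1")

```text
clock: 8.9
tool_pos: [0.5003, -0.2222, 0.0797]
tool_rot: [-0.635, 0.772, 0.0, -0.0]
contact_force: [-0.5, 0.1, -2.4]
width: 0.313
```

Emit:
send_rows(plan="0 0 0 0 0 0.1 0.1;0 0 0 0 0 0.1 0.1;0 0 0 0 0 0 0.1")

```text
clock: 9.15
tool_pos: [0.5004, -0.2223, 0.0777]
tool_rot: [-0.635, 0.772, 0.0, -0.0]
contact_force: [-0.7, -0.0, -3.3]
width: 0.316
```

Emit:
send_rows(plan="0 0 0 0 0 0.1 0.1;0 0 0 0 0 0.05 0.1;0 0 0 0 0 0 0.1")

```text
clock: 9.4
tool_pos: [0.5006, -0.2224, 0.0769]
tool_rot: [-0.635, 0.772, -0.0, 0.0]
contact_force: [-1.5, 0.7, 5.1]
width: 0.314
```

Emit:
send_rows(plan="0 0 0 0 0 0 0.4;0 0 0 0 0 0 0.5;0 0 0 0 0 0 0.6;0 0 0 0 0 0 0.6;0 0 0 0 0 0 0.6;0 0 0 0 0 -1 0.6;0 0 0 0 0 -2 0.6;0 0 0 0 0 -3 0.6;0 0 0 0 0 -3 0.6;0 0 0 0 0 -1.5 0.6")

```text
clock: 10.23
tool_pos: [0.5011, -0.2226, 0.1852]
tool_rot: [-0.635, 0.772, -0.002, 0.001]
contact_force: [-0.4, -0.3, 0.8]
width: 0.604
```

```bash
python3 - <<'E'
from h import *
snap('wrist','w9.png');
s=robot.sense();print(s['tool_pos'],s['contact_force'],s['width'],yaw(s['tool_rot']),s['clock'])
E
```

```text
[ 0.50173295 -0.22296626  0.18685987] [ 0.2614839  -0.39371706  3.25760223] 0.5994274140439105 -101.09407734176536 10.2833
```

View pics/w9.png

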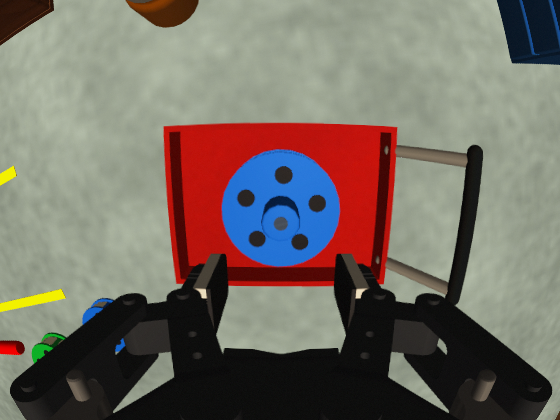

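```bash
python3 - <<'E'
from h import *
np.set_printoptions(precision=4,suppress=True)
W='pics/w9.png.npz'
a,b=atz(wray(W,(474,153)),.14),atz(wray(W,(452.5,297)),.14);d=a-b
print(a,b,(a+b)/2,np.linalg.norm(d),np.degrees(np.arctan2(d[1],d[0])))
for p in [(165,127),(397,128),(387,285),(179,285)]: print(atz(wray(W,p),.083))
go([.4745,-.3545,.17],-101,7)
E
```

```text
[ 0.5297 -0.3643  0.14  ] [ 0.4201 -0.3434  0.14  ] [ 0.4749 -0.3539  0.14  ] 0.1116257558075687 -10.783909374532632
[ 0.5874 -0.1427  0.083 ]
[ 0.5503 -0.3281  0.083 ]
[ 0.4115 -0.3043  0.083 ]
[ 0.4487 -0.1163  0.083 ]
from [ 0.5017 -0.223   0.1869] -101.09 dist 1.9339613766823491 turn z/row -0.013439620252191682
0 0 -0.01 1.92 0.02 0.24 1;0 0 -0.01 1.92 0.02 0.24 1;0 0 -0.01 1.92 0.02 0.24 1;0 0 -0.01 1.92 0.02 0.24 1;0 0 -0.01 1.92 0.02 0.24 1;0 0 -0.01 1.92 0.02 0.24 1;0 0 -0.01 1.92 0.02 0.24 1;
```

Emit:
send_rows(plan="0 0 0 1 0 0 0.8;0 0 0 1.9 0 0.2 0.8;0 0 0 1.9 0 0.2 0.8;0 0 0 1.9 0.05 0.2 0.8;0 0 0 1.9 0.05 0.3 0.8;0 0 0 1.9 0.05 0.3 0.8;0 0 0 1.9 0 0.3 0.8;0 0 0 1.0 0 0 0.8;0 0 0 0 0 0 0.8")

```text
clock: 11.03
tool_pos: [0.4722, -0.3552, 0.1653]
tool_rot: [-0.635, 0.773, 0.001, -0.0]
contact_force: [-0.4, 0.1, -0.1]
width: 0.803
```

```bash
python3 - <<'E'
from h import *
snap('wrist','w10.png');
s=robot.sense();print(s['tool_pos'],s['contact_force'],s['width'],yaw(s['tool_rot']),s['clock'])
go([.4747,-.354,.106],-101,5)
E
```

```text
[ 0.47251587 -0.35400204  0.1655611 ] [0.4744797  1.13346747 0.07245582] 0.798833049104087 -101.19598943988723 11.0833
from [ 0.4725 -0.354   0.1656] -101.2 dist 1.1920226753245622 turn z/row -0.03919788797744559
0 0 -0.04 -0.01 -0.04 1.19 1;0 0 -0.04 -0.01 -0.04 1.19 1;0 0 -0.04 -0.01 -0.04 1.19 1;0 0 -0.04 -0.01 -0.04 1.19 1;0 0 -0.04 -0.01 -0.04 1.19 1;
```

View pics/w10.png

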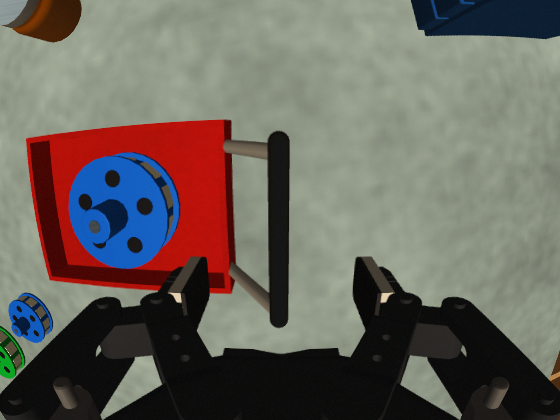

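Emit:
send_rows(plan="0 0 0 0 -0.1 1 0.8;0 0 0 0 -0.1 1.5 0.8;0 0 0 0 0 1.5 0.8;0 0 0 0 0 1.2 0.8;0 0 0 0 0 0.6 0.8;0 0 0 0 0 0.2 0.8;0 0 0 0 0 0 0.8")

```text
clock: 11.67
tool_pos: [0.4753, -0.3532, 0.1059]
tool_rot: [-0.636, 0.772, 0.0, -0.0]
contact_force: [0.6, -0.0, 0.3]
width: 0.802
```

```bash
python3 - <<'E'
from h import *
snap('wrist','w11.png');
s=robot.sense();print(s['tool_pos'],s['contact_force'],s['width'],yaw(s['tool_rot']),s['clock'])
E
```

```text
[ 0.47538075 -0.35351726  0.10652276] [-0.54077573  0.35326205  1.43424098] 0.7973838246476325 -101.07190838894157 11.7167
```

View pics/w11.png

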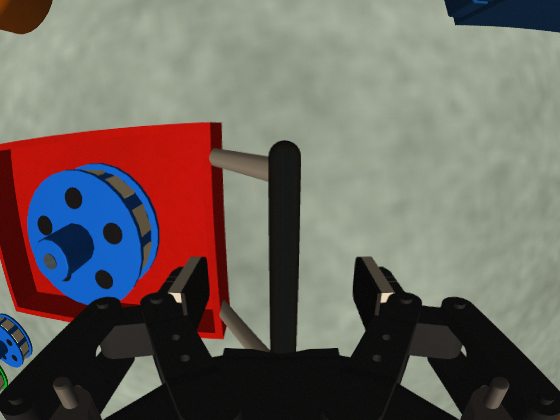

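Emit:
send_rows(plan="0 0 0 0.1 0 0 0.5;0 0 0 0 0 0 0.3;0 0 0 0 0 0 0.2;0 0 0 0 0 0 0.1;0 0 0 0 0 0 0;0 0 0 0 0 0 0;0 0 0 0 0 0 0;0 0 0 0 0 0 0", newtons=40)

```text
clock: 12.38
tool_pos: [0.475, -0.355, 0.1066]
tool_rot: [-0.635, 0.772, -0.0, 0.0]
contact_force: [-1.2, -0.9, 2.8]
width: 0.125
```

```bash
python3 - <<'E'
from h import *
snap('wrist','w12.png');snap('scene','s12.png');
s=robot.sense();print(s['tool_pos'],s['contact_force'],s['width'],yaw(s['tool_rot']),s['clock'])
a=cv2.imread('pics/s12.png');cv2.imwrite('pics/s12z.png',cv2.resize(a[150:270,80:240],None,fx=4.5,fy=4.5,interpolation=cv2.INTER_CUBIC))
E
```

```text
[ 0.47500904 -0.35498908  0.10658798] [-0.64095467  0.32667366  4.09188001] 0.1235441817039036 -101.10627019203218 12.4833
```

View pics/w12.png

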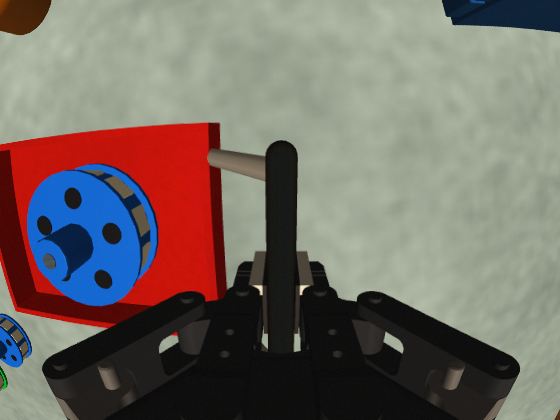

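View pics/s12z.png

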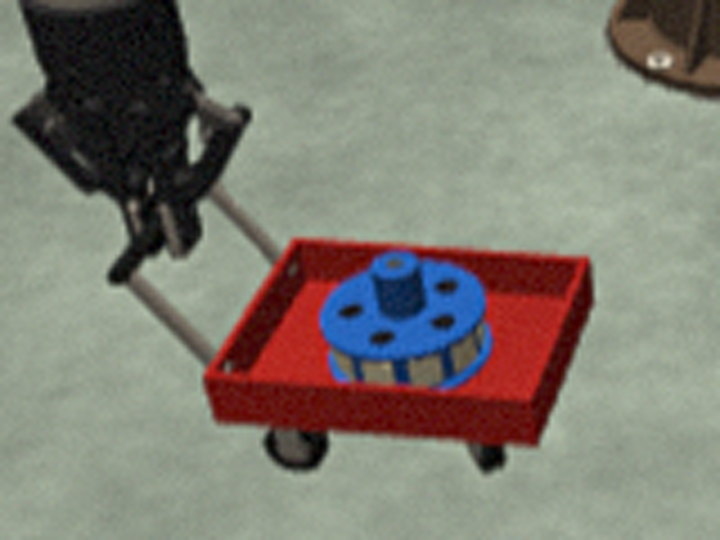

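```bash
cat > path.py <<'E'
from h import *
from scipy.optimize import fsolve
C=np.array([.501,.233]);TH1=94.7
def h2(t): return np.array([np.cos(np.radians(t)),np.sin(np.radians(t))])
def plan(p,th0,step,off=0.0,straight=.10,n=400,C=C,TH1=TH1):
    A0=p[:2]+.075*h2(th0); A1=C-.06*h2(TH1)
    def cur(L,b):
        s=np.linspace(0,L,n); u=np.clip(s/(L-straight),0,1)
        th=th0+(TH1-th0)*(10*u**3-15*u**4+6*u**5)+b*16*u**2*(1-u)**2
        hh=np.array([h2(t) for t in th]); A=A0+np.r_[[[0,0]],np.cumsum((hh[1:]+hh[:-1])/2*(L/(n-1)),0)]
        return s,th,A
    L,b=fsolve(lambda x:cur(*x)[2][-1]-A1,[np.linalg.norm(A1-A0),0])
    s,th,A=cur(L,b); P=A-.075*np.array([h2(t) for t in th])
    print('L',L,'b',b,'th range',th.min(),th.max())
    return s,th,P
def rows(s,th,P,ds,zc=0):
    """ds list of path increments"""
    S=np.cumsum(ds); cx=np.r_[P[0]];ct=th[0]
    out=[]
    for q in S:
        q=min(q,s[-1]); t=np.interp(q,s,th); x=np.array([np.interp(q,s,P[:,0]),np.interp(q,s,P[:,1])])
        a=np.radians(ct+180); X=np.array([np.cos(a),np.sin(a)]);Y=np.array([X[1],-X[0]])
        d=(x-cx)*100; r=np.round([-(t-ct),d@X,d@Y],2); r[0]=round(r[0],1)
        out.append(f"0 0 {r[0]} {r[1]} {r[2]} 0 0"); cx=cx+(r[1]*X+r[2]*Y)/100; ct-=r[0]
    print(';'.join(out)); print('end',cx,ct,'yaw jaw',ct-180)
E
python3 - <<'E'
from path import *
s=robot.sense()
th0=yaw(s['tool_rot'])+180; print(th0)
s_,th,P=plan(s['tool_pos'],th0,.007)
rows(s_,th,P,[.002,.003,.004,.005,.006]+[.007]*5)
print(P[::40],th[::40])
E
```

```text
78.89372980796782
L 0.4577281235281617 b -1.441104167725374 th range 78.83924412603125 94.7
0 0 0.0 -0.2 0.0 0 0;0 0 0.0 -0.3 0.0 0 0;0 0 0.0 -0.4 0.0 0 0;0 0 0.0 -0.5 0.0 0 0;0 0 0.0 -0.6 0.0 0 0;0 0 0.0 -0.7 0.01 0 0;0 0 0.0 -0.7 -0.0 0 0;0 0 0.0 -0.7 -0.01 0 0;0 0 0.0 -0.7 -0.0 0 0;0 0 -0.1 -0.7 -0.01 0 0
end [ 0.48570179 -0.30103841] 78.99372980796781 yaw jaw -101.00627019203219
[[ 0.47500904 -0.35498908]
 [ 0.48385365 -0.30996201]
 [ 0.49362303 -0.26510814]
 [ 0.5040034  -0.22029592]
 [ 0.51346879 -0.17515972]
 [ 0.52030969 -0.12952305]
 [ 0.52341123 -0.0835733 ]
 [ 0.52274067 -0.03764266]
 [ 0.51948761  0.00813083]
 [ 0.51572766  0.05386405]] [78.89372981 78.87814361 79.80220826 82.21003853 85.74578773 89.5488959
 92.64933804 94.36287239 94.7        94.7       ]
```

Emit:
send_rows(plan="0 0 0 -0.2 0 0 0;0 0 0 -0.3 0 0 0;0 0 0 -0.4 0 0 0;0 0 0 -0.5 0 0 0;0 0 0 -0.6 0 0 0;0 0 0 -0.7 0 0 0;0 0 0 -0.7 0 0 0;0 0 0 -0.6 0 0 0;0 0 0 -0.4 0 0 0;0 0 0 -0.2 0 0 0")

```text
clock: 13.32
tool_pos: [0.4841, -0.3093, 0.1066]
tool_rot: [-0.636, 0.772, -0.0, 0.0]
contact_force: [1.1, -0.4, 5.1]
width: 0.124
```

```bash
python3 - <<'E'
from path import *
snap('scene','s13.png');s=robot.sense();print(s['tool_pos'],s['contact_force'],s['torque'],s['width'],s['clock'],yaw(s['tool_rot']))
a=cv2.imread('pics/s13.png');cv2.imwrite('pics/s13z.png',cv2.resize(a[150:270,80:240],None,fx=4.5,fy=4.5,interpolation=cv2.INTER_CUBIC))
E
```

```text
[ 0.48408123 -0.30907171  0.10651648] [1.12761244 0.94558426 5.80458156] [ 0.11832197 -0.16934352 -0.03046933] 0.1260345706660896 13.3667 -101.07700144586329
```

View pics/s13z.png

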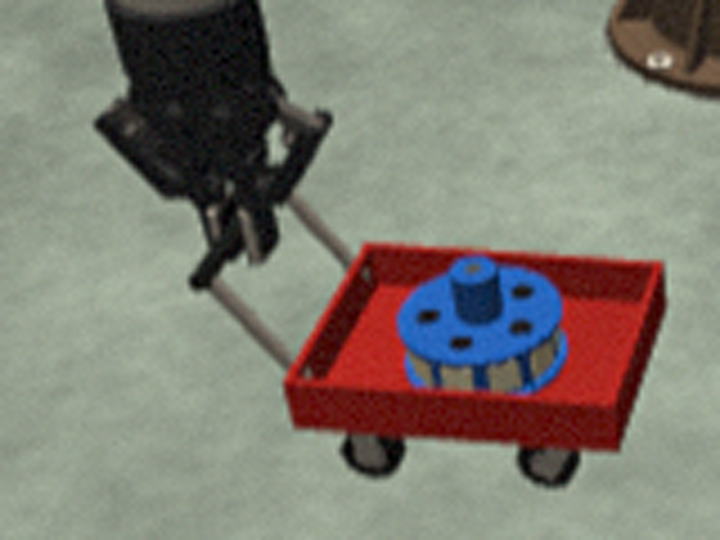

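```bash
python3 - <<'E'
from path import *
s=robot.sense()
s_,th,P=plan(s['tool_pos'],yaw(s['tool_rot'])+180,.007)
rows(s_,th,P,[.004,.006,.008,.01]+[.01]*6+[.01]*14)
E
```

```text
L 0.41107312341946495 b 0.5516020780288428 th range 78.92299855413671 94.70365939303929
0 0 -0.0 -0.4 -0.0 0 0;0 0 -0.0 -0.6 -0.0 0 0;0 0 -0.0 -0.8 -0.01 0 0;0 0 -0.2 -1.0 -0.01 0 0;0 0 -0.1 -1.0 -0.02 0 0;0 0 -0.3 -1.0 -0.03 0 0;0 0 -0.4 -1.0 -0.05 0 0;0 0 -0.4 -1.0 -0.05 0 0;0 0 -0.6 -1.0 -0.07 0 0;0 0 -0.6 -1.0 -0.08 0 0;0 0 -0.7 -1.0 -0.09 0 0;0 0 -0.8 -1.0 -0.09 0 0;0 0 -0.8 -1.0 -0.11 0 0;0 0 -0.9 -1.0 -0.1 0 0;0 0 -1.0 -1.01 -0.12 0 0;0 0 -0.9 -1.0 -0.11 0 0;0 0 -1.0 -1.0 -0.12 0 0;0 0 -0.9 -1.0 -0.12 0 0;0 0 -0.9 -1.0 -0.11 0 0;0 0 -0.9 -1.0 -0.1 0 0;0 0 -0.8 -1.0 -0.1 0 0;0 0 -0.8 -1.0 -0.09 0 0;0 0 -0.6 -1.0 -0.08 0 0;0 0 -0.6 -1.0 -0.07 0 0
end [ 0.52437751 -0.08420965] 93.12299855413671 yaw jaw -86.87700144586329
```

Emit:
send_rows(plan="0 0 0 -0.4 0 0 0;0 0 0 -0.6 0 0 0;0 0 0 -0.8 -0.01 0 0;0 0 -0.2 -1 -0.01 0 0;0 0 -0.1 -1 -0.02 0 0;0 0 -0.3 -1 -0.03 0 0;0 0 -0.4 -1 -0.05 0 0;0 0 -0.4 -1 -0.05 0 0;0 0 -0.6 -1 -0.07 0 0;0 0 -0.6 -0.6 -0.05 0 0")

```text
clock: 14.2
tool_pos: [0.5024, -0.227, 0.1066]
tool_rot: [-0.653, 0.757, -0.0, 0.0]
contact_force: [0.9, -1.8, 5.1]
width: 0.125
```

```bash
python3 - <<'E'
from path import *
s=robot.sense();print(s['contact_force'],s['torque'],s['width'],s['clock'],s['tool_pos'],yaw(s['tool_rot']))
s_,th,P=plan(s['tool_pos'],yaw(s['tool_rot'])+180,.007)
rows(s_,th,P,[.006,.009,.01,.01]+[.01]*6)
E
```

```text
[ 0.91159207 -1.787253    5.12393968] [-0.25701093 -0.12513063 -0.17953821] 0.12506836949116285 14.2 [ 0.50239425 -0.22704751  0.10655292] -98.47356280213882
L 0.32729976252960963 b 3.2174393264566246 th range 81.52643719786118 95.25515297507549
0 0 -0.0 -0.6 -0.0 0 0;0 0 -0.2 -0.9 -0.03 0 0;0 0 -0.4 -1.0 -0.05 0 0;0 0 -0.6 -1.0 -0.07 0 0;0 0 -0.8 -1.0 -0.1 0 0;0 0 -1.0 -1.0 -0.11 0 0;0 0 -1.1 -1.0 -0.13 0 0;0 0 -1.1 -1.01 -0.15 0 0;0 0 -1.2 -1.0 -0.14 0 0;0 0 -1.2 -1.0 -0.15 0 0
end [ 0.52172017 -0.13338699] 89.12643719786118 yaw jaw -90.87356280213882
```

Emit:
send_rows(plan="0 0 -0.2 -0.6 -0.02 0 0;0 0 -0.3 -0.9 -0.03 0 0;0 0 -0.4 -1 -0.05 0 0;0 0 -0.6 -1 -0.07 0 0;0 0 -0.8 -1 -0.1 0 0;0 0 -0.9 -1 -0.11 0 0;0 0 -1 -1 -0.12 0 0;0 0 -1 -1 -0.13 0 0;0 0 -1 -0.7 -0.12 0 0;0 0 -0.5 -0.4 -0.06 0 0")

```text
clock: 15.03
tool_pos: [0.5201, -0.1424, 0.1065]
tool_rot: [-0.696, 0.718, -0.001, 0.0]
contact_force: [1.2, -1.6, 5.4]
width: 0.123
```

```bash
python3 - <<'E'
from path import *
snap('wrist','w14.png');snap('scene','s14.png');
s=robot.sense();print(s['contact_force'],s['torque'],s['width'],s['clock'],s['tool_pos'],yaw(s['tool_rot']))
s_,th,P=plan(s['tool_pos'],yaw(s['tool_rot'])+180,.007,straight=.08)
rows(s_,th,P,[.005,.008,.01,.01]+[.01]*6)
E
```

```text
[ 1.65243544 -0.26271181  5.38726443] [ 0.0766253  -0.34357133 -0.10046961] 0.12710556721301408 15.1333 [ 0.51997334 -0.14250362  0.10648493] -91.76856227313209
L 0.24149805858795723 b 3.792109273635861 th range 88.23143772686791 96.34118236486404
0 0 -0.1 -0.5 -0.01 0 0;0 0 -0.3 -0.8 -0.04 0 0;0 0 -0.6 -1.0 -0.08 0 0;0 0 -1.0 -1.0 -0.12 0 0;0 0 -1.1 -1.0 -0.13 0 0;0 0 -1.2 -1.0 -0.14 0 0;0 0 -1.1 -1.01 -0.14 0 0;0 0 -1.0 -1.0 -0.12 0 0;0 0 -0.8 -1.0 -0.1 0 0;0 0 -0.6 -1.0 -0.07 0 0
end [ 0.52711621 -0.04925073] 96.03143772686788 yaw jaw -83.96856227313212
```

View pics/w14.png

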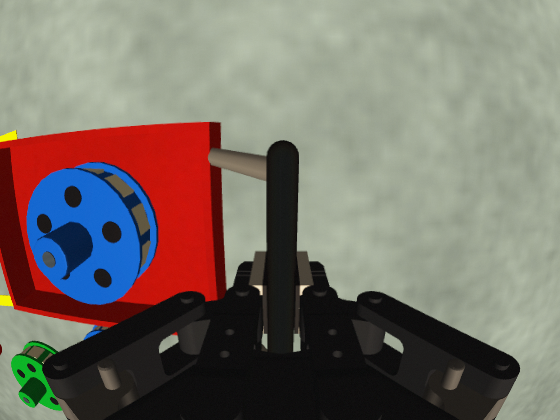

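View pics/s14.png

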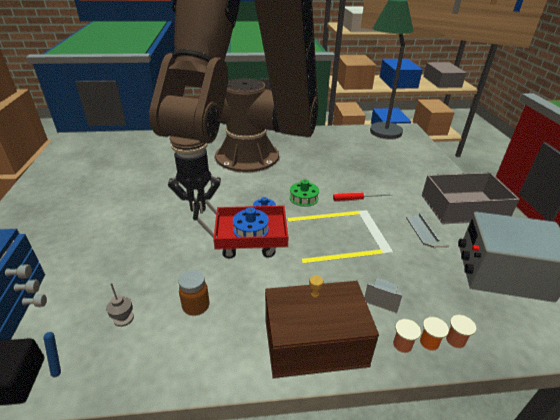

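Emit:
send_rows(plan="0 0 -0.1 -0.5 -0.01 0 0;0 0 -0.3 -0.8 -0.04 0 0;0 0 -0.6 -1 -0.08 0 0;0 0 -1 -1 -0.12 0 0;0 0 -1.1 -1 -0.13 0 0;0 0 -1.2 -1 -0.14 0 0;0 0 -1.1 -1 -0.14 0 0;0 0 -1 -0.9 -0.11 0 0;0 0 -0.8 -0.6 -0.08 0 0;0 0 -0.3 -0.3 -0.03 0 0")

```text
clock: 15.97
tool_pos: [0.5276, -0.0615, 0.1065]
tool_rot: [0.742, -0.671, 0.001, -0.0]
contact_force: [3.0, -0.9, 5.4]
width: 0.125
```

```bash
python3 - <<'E'
from path import *
snap('top','t15.png')
s=robot.sense();print(s['contact_force'],s['torque'],s['width'],s['clock'],s['tool_pos'],yaw(s['tool_rot']))
s_,th,P=plan(s['tool_pos'],yaw(s['tool_rot'])+180,.007,straight=.05)
rows(s_,th,P,[.005,.008,.01,.01]+[.01]*6)
a=cv2.imread('pics/t15.png');cv2.imwrite('pics/t15z.png',cv2.resize(a[150:320,150:420],None,fx=2.9,fy=2.9,interpolation=cv2.INTER_CUBIC))
E
```

```text
[2.50278323 1.50115599 4.8326787 ] [ 0.15711605 -0.41921174 -0.20756951] 0.12386762363203477 16.0167 [ 0.52755638 -0.06132214  0.10647994] -84.27315808918497
L 0.16052757968762674 b 0.01585506010612945 th range 94.7 95.72686312843872
0 0 0.0 -0.5 0.0 0 0;0 0 0.0 -0.8 0.0 0 0;0 0 0.1 -1.0 0.01 0 0;0 0 0.0 -1.0 0.01 0 0;0 0 0.2 -1.0 0.02 0 0;0 0 0.2 -1.0 0.02 0 0;0 0 0.1 -1.0 0.02 0 0;0 0 0.2 -1.0 0.02 0 0;0 0 0.1 -1.0 0.01 0 0;0 0 0.1 -1.0 0.01 0 0
end [0.51765488 0.03115647] 94.72684191081504 yaw jaw -85.27315808918496
```

View pics/t15z.png

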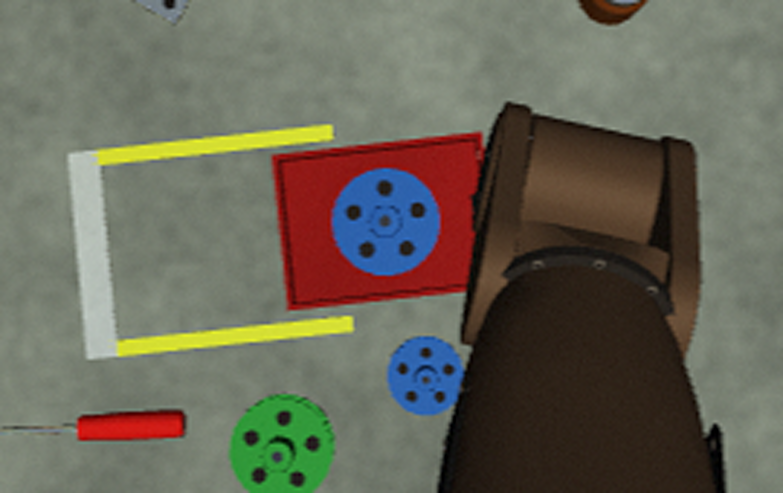

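```bash
python3 - <<'E'
from path import *
np.set_printoptions(precision=4,suppress=True)
q=lambda p:(150+p[0]/2.9,150+p[1]/2.9)
TT='pics/t15.png.npz'
fl,fr,rl=[atz(ray(TT,q(p)),.083)[:2] for p in [(275,156),(290.5,309),(482,133.5)]]
print(fl,fr,rl,np.linalg.norm(fl-fr),np.linalg.norm(fl-rl))
d=fl-fr;print('heading from front',np.degrees(np.arctan2(d[1],d[0]))+90); d=fl-rl;print('side',np.degrees(np.arctan2(d[1],d[0])))
h=h2(95.7);print('kin front mid',np.array([.5276,-.0614])+.23*h,'meas',(fl+fr)/2)
E
```

```text
[0.5756 0.1696] [0.4386 0.1584] [ 0.591  -0.0164] 0.13743911768266356 0.1866562811348162
heading from front 94.68759394106834
side 94.75044793790495
kin front mid [0.5048 0.1675] meas [0.5071 0.164 ]
```

Emit:
send_rows(plan="0 0 0 -0.5 -0.01 0 0;0 0 0 -0.8 -0.01 0 0;0 0 0 -1 -0.01 0 0;0 0 0 -1 -0.02 0 0;0 0 0 -1 -0.02 0 0;0 0 0 -1 -0.02 0 0;0 0 0 -1 -0.02 0 0;0 0 0 -0.9 -0.01 0 0;0 0 0 -0.6 -0.01 0 0;0 0 0 -0.3 0 0 0")

```text
clock: 16.85
tool_pos: [0.5207, 0.0191, 0.1065]
tool_rot: [0.741, -0.671, 0.001, -0.0]
contact_force: [2.9, -0.7, 4.4]
width: 0.123
```

```bash
python3 - <<'E'
from path import *
snap('top','t16.png');snap('wrist','w16.png')
s=robot.sense();print(s['contact_force'],s['torque'],s['width'],s['clock'],s['tool_pos'],yaw(s['tool_rot']))
a=cv2.imread('pics/t16.png');cv2.imwrite('pics/t16z.png',cv2.resize(a[170:300,160:360],None,fx=4,fy=4,interpolation=cv2.INTER_CUBIC))
E
```

```text
[2.85892449 0.27767271 5.29843144] [ 0.12396433 -0.3429321  -0.1634391 ] 0.1265730409081754 16.95 [0.5207012  0.01906365 0.10647429] -84.32506165896007
```

View pics/t16z.png

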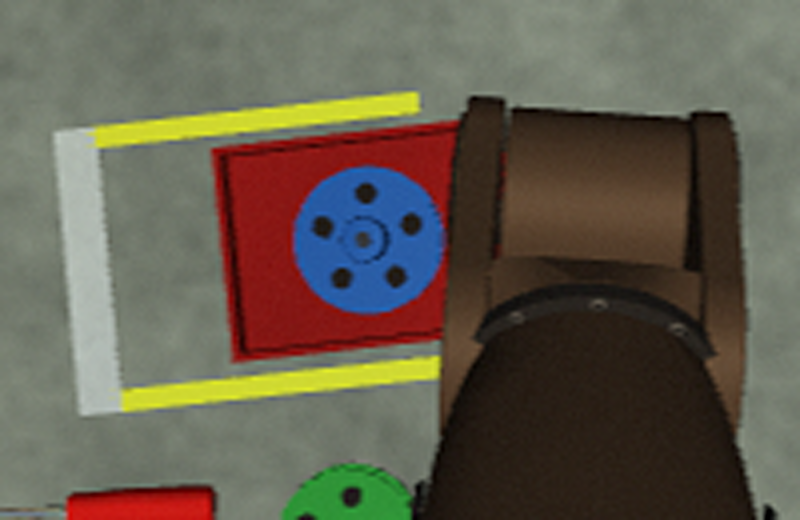

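View pics/w16.png

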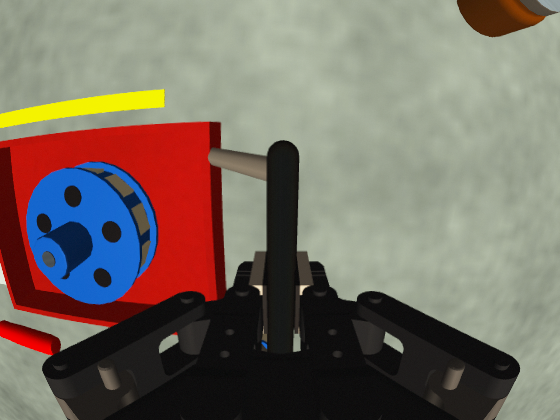

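```bash
python3 - <<'E'
from path import *
np.set_printoptions(precision=4,suppress=True)
q=lambda p:(160+p[0]/4,170+p[1]/4)
TT='pics/t16.png.npz'
fl,fr,rl=[atz(ray(TT,q(p)),.083)[:2] for p in [(214,150),(234,361),(456,123)]]
print(fl,fr,np.linalg.norm(fl-fr))
d=fl-fr;print('heading from front',np.degrees(np.arctan2(d[1],d[0]))+90); d=fl-rl;print('side',np.degrees(np.arctan2(d[1],d[0])))
g=lambda p:atz(ray(TT,q(p)),0)[:2]
a,b=g((96,148)),g((419,112)); c,e=g((121,391)),g((438,357))
for u,v in((a,b),(c,e)): d=u-v;print('tape',u,v,np.degrees(np.arctan2(d[1],d[0])))
w1,w2=g((98,129)),g((122,411));d=w1-w2;print('white',w1,w2,np.degrees(np.arctan2(d[1],d[0]))+90)
bh=94.6;h=h2(bh);n=np.array([-h[1],h[0]])
print('lat L gap',(a-fl)@n,'R gap',(fr-c)@n,'front gap',((w1+w2)/2-(fl+fr)/2)@h)
E
```

```text
[0.568  0.2516] [0.4309 0.2407] 0.13748078092747176
heading from front 94.56176307154077
side 94.91386199362918
tape [0.5768 0.3503] [0.5963 0.1225] 94.8989827371617
tape [0.4066 0.3347] [0.4252 0.113 ] 94.79789996724769
white [0.5901 0.3487] [0.3927 0.3341] 94.23126178545215
lat L gap -0.016669575531430822 R gap -0.016703428751429425 front gap 0.09564731938157656
```

Emit:
send_rows(plan="0 0 0 -0.5 -0.01 0 0;0 0 0 -0.8 -0.01 0 0;0 0 0 -1 -0.01 0 0;0 0 0 -1 -0.02 0 0;0 0 0 -1 -0.02 0 0;0 0 0 -1 -0.02 0 0;0 0 0 -1 -0.02 0 0;0 0 0 -0.8 -0.01 0 0;0 0 0 -0.6 -0.01 0 0;0 0 0 -0.3 0 0 0")

```text
clock: 17.78
tool_pos: [0.5139, 0.0989, 0.1065]
tool_rot: [0.741, -0.671, 0.0, -0.0]
contact_force: [2.0, -0.7, 6.1]
width: 0.128
```

```bash
python3 - <<'E'
from path import *
snap('top','t17.png');snap('scene','s17.png')
s=robot.sense();print(s['contact_force'],s['torque'],s['width'],s['clock'],s['tool_pos'],yaw(s['tool_rot']))
a=cv2.imread('pics/t17.png');cv2.imwrite('pics/t17z.png',cv2.resize(a[170:300,160:360],None,fx=4,fy=4,interpolation=cv2.INTER_CUBIC))
a=cv2.imread('pics/s17.png');cv2.imwrite('pics/s17z.png',cv2.resize(a[150:290,230:410],None,fx=4.2,fy=4.2,interpolation=cv2.INTER_CUBIC))
E
```

```text
[2.15922679 1.02204118 6.28337685] [ 0.10428106 -0.211969   -0.18234643] 0.12643667655439428 17.8833 [0.51396134 0.09881044 0.10644561] -84.31986765493598
```

View pics/t17z.png

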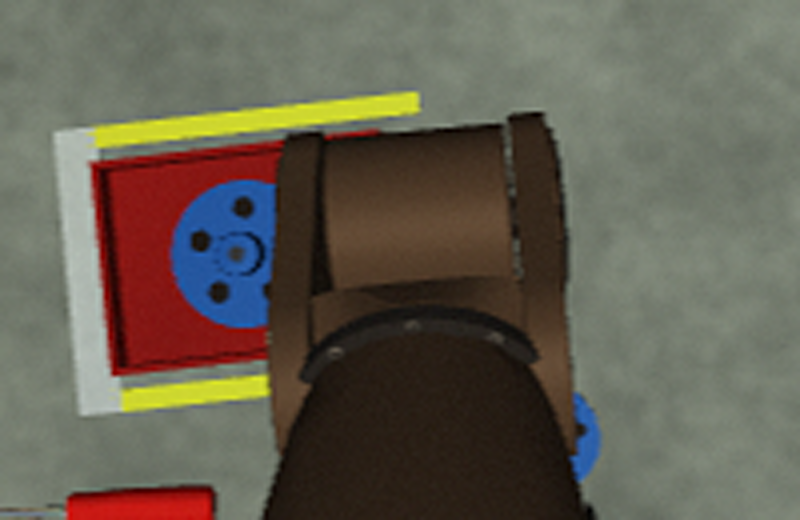

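View pics/s17z.png

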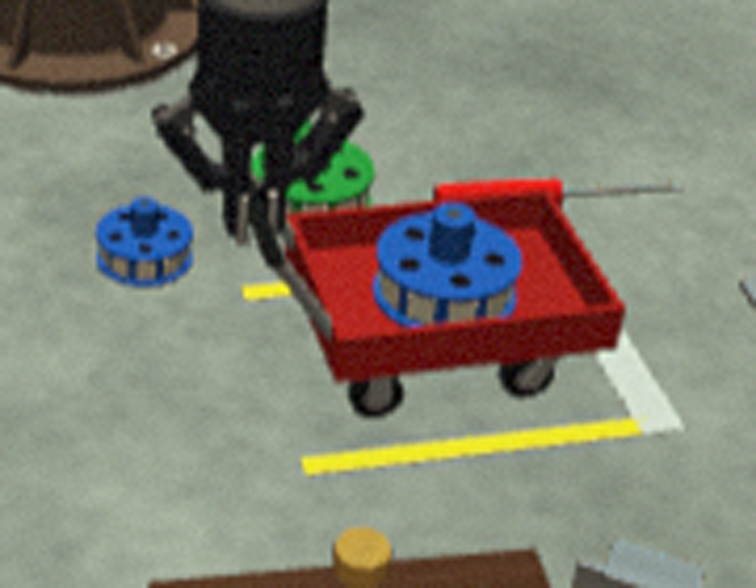

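```bash
python3 - <<'E'
from path import *
np.set_printoptions(precision=4,suppress=True)
q=lambda p:(160+p[0]/4,170+p[1]/4)
TT='pics/t17.png.npz'
fl,fr,rl=[atz(ray(TT,q(p)),.083)[:2] for p in [(93,164),(114,375),(380,133)]]
d=fl-fr;print('heading from front',np.degrees(np.arctan2(d[1],d[0]))+90); d=fl-rl;print('side',np.degrees(np.arctan2(d[1],d[0])))
a=np.array([.5768,.3503]);c=np.array([.4066,.3347]);w=np.array([.4914,.3414])
h=h2(94.8);n=np.array([-h[1],h[0]])
print('lat L gap',(a-fl)@n,'R gap',(fr-c)@n,'front gap',(w-(fl+fr)/2)@h)
# scene: rim front-near corner & white inner corner
q=lambda p:(230+p[0]/4.2,150+p[1]/4.2);SS='pics/s17.png.npz'
f1,f2,r1=[atz(ray(SS,q(p)),.083)[:2] for p in [(624,310),(553,183),(333,338)]]
t=lambda p:atz(ray(SS,q(p)),0)[:2]
y1,y2,y3=t((302,458)),t((640,419)),t((243,288))
w1=t((640,420))
print('scene',f1,f2,r1,'tape',y1,y2,y3)
d=y2-y1;bh=np.degrees(np.arctan2(d[1],d[0]));d=f1-r1;print('bay',bh,'caddy',np.degrees(np.arctan2(d[1],d[0])))
h=h2(bh);n=np.array([-h[1],h[0]]);print('L gap',(y1-f1)@n,(y1-r1)@n)
E
```

```text
heading from front 95.06699876255635
side 94.7130318213553
lat L gap -0.017535145816470983 R gap -0.015669390944246138 front gap 0.016560992657525038
scene [0.5691 0.3319] [0.4216 0.3272] [0.5819 0.142 ] tape [0.6    0.1243] [0.5819 0.3537] [0.4179 0.1086]
bay 94.5133400574773 caddy 93.86970602522771
L gap -0.01450419018543148 -0.016642411219590654
```

Emit:
send_rows(plan="0 0 0 0 0 0 0.1;0 0 0 0 0 0 0.15;0 0 0 0 0 0 0.2;0 0 0 0 0 0 0.3;0 0 0 0 0 0 0.4;0 0 0 0 0 0 0.5;0 0 0 0 0 0 0.6;0 0 0 0 0 0 0.7;0 0 0 0 0 0 0.7")

```text
clock: 18.63
tool_pos: [0.5136, 0.0986, 0.1062]
tool_rot: [0.741, -0.671, -0.0, 0.0]
contact_force: [0.4, -0.1, 0.3]
width: 0.701
```

```bash
python3 - <<'E'
from path import *
snap('wrist','w18.png')
s=robot.sense();print(s['contact_force'],s['torque'],s['width'],s['clock'],s['tool_pos'],yaw(s['tool_rot']))
E
```

```text
[ 0.58384523  0.23927167 -0.30271058] [-0.04084477  0.00263883 -0.0207367 ] 0.7019958962681608 18.6833 [0.51362368 0.09861657 0.10626355] -84.30525776116627
```

View pics/w18.png

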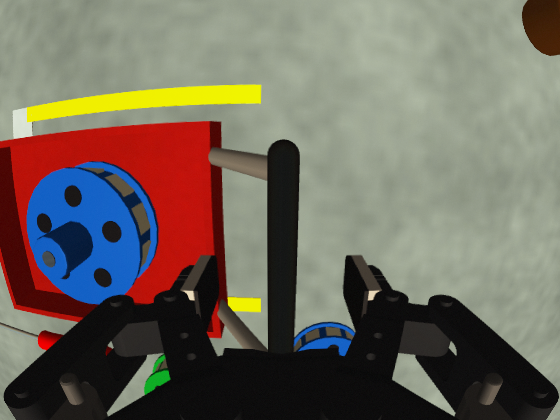

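Released cleanly with bar still centred between the fingers. Lift straight up and retreat.

Emit:
send_rows(plan="0 0 0 0 0 -0.5 0.7;0 0 0 0 0 -1.5 0.7;0 0 0 0 0 -3 0.7;0 0 0 0 0 -3 0.7;0 0 0 0 0 -3 0.7;0 0 0 0 0 -3 0.7;0 0 0 0 0 -2 0.7;0 0 0 3 0 0 0.7;0 0 0 3 0 0 0.7")

```text
clock: 19.43
tool_pos: [0.5197, 0.0392, 0.2682]
tool_rot: [0.742, -0.67, 0.001, -0.001]
contact_force: [1.5, 0.3, -0.9]
width: 0.707
```

Emit:
send_rows(plan="0 0 0 3 0 0 0.7;0 0 0 3 0 0 0.7;0 0 0 3 0 0 0.7;0 0 0 3 0 0 0.7;0 0 0 3 0 0 0.7;0 0 0 3 0 0 0.7;0 0 0 3 0 0 0.7;0 0 0 1 0 0 0.7;0 0 0 0 0 0 0.7;0 0 0 0 0 0 0.7")

```text
clock: 20.27
tool_pos: [0.5412, -0.1798, 0.2663]
tool_rot: [0.741, -0.671, -0.0, -0.0]
contact_force: [-0.5, -0.2, -0.7]
width: 0.702
```

```bash
python3 - <<'E'
from path import *
snap('top','t19.png');snap('scene','s19.png')
s=robot.sense();print(s['contact_force'],s['clock'],s['tool_pos'])
a=cv2.imread('pics/t19.png');cv2.imwrite('pics/t19z.png',cv2.resize(a[170:300,160:360],None,fx=4,fy=4,interpolation=cv2.INTER_CUBIC))
a=cv2.imread('pics/s19.png');cv2.imwrite('pics/s19z.png',cv2.resize(a[150:290,230:410],None,fx=4.2,fy=4.2,interpolation=cv2.INTER_CUBIC))
E
```

```text
[0.24297884 0.31426983 0.92708015] 20.3667 [ 0.54127564 -0.17879291  0.26648603]
```

View pics/t19z.png

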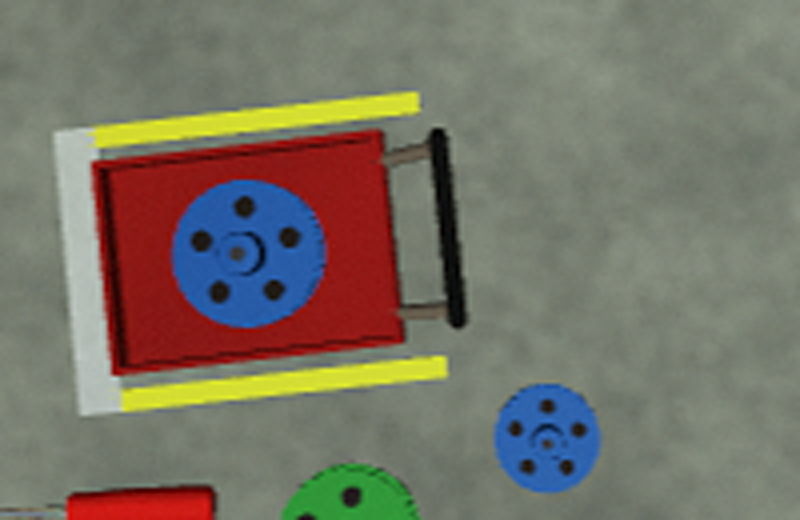

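View pics/s19z.png

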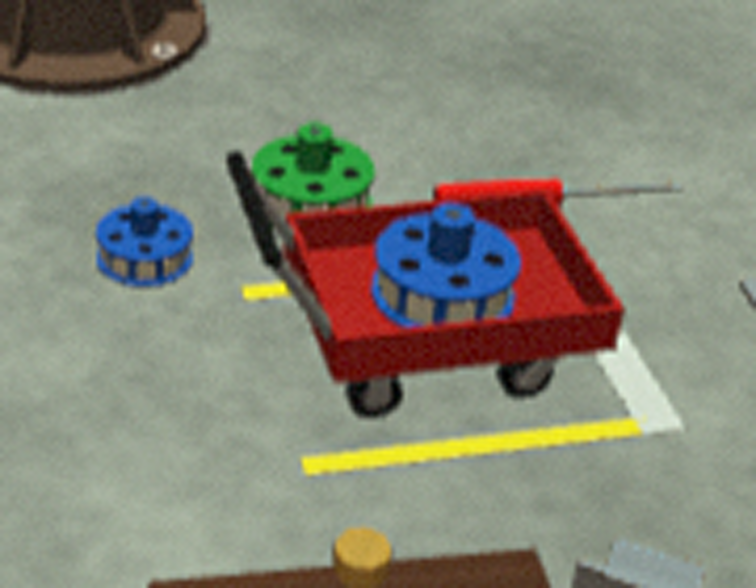

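View pics/t19.png

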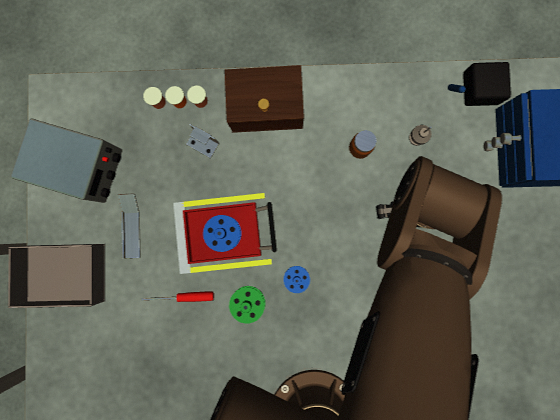

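```bash
python3 -c "
from rig import robot
print(robot.finish_job())"
```

```text
the job is handed in; nothing more can be done
None
```

The larger blue reel is lying in the caddy's tray, and the caddy is parked in the taped bay with its front to the white strip. I handed the job in at about 20.4 s. I set the reel down until the force just turned upward (about 5 N) and let go. Then I pinched the handle, rolled the caddy forward along a curve ending in about 16 cm of straight run, let go and moved the arm clear.

**Last checks**
- **Position:** just before I let go, the top camera put the gaps to the side tapes at about 17.5 and 15.7 mm and the gap to the white strip at about 16.5 mm. Pictures after letting go showed no visible change, but I didn't measure again.
- **Squareness:** the top camera put the tray within about 0.3° of the bay. The scene camera disagreed slightly, at about 0.6°.
- **Castors:** the left castor's spacing from the rear wheel matches trailing straight. The right castor was hidden from view in the final pictures, so I couldn't check it directly.
- **Surroundings:** the reel hasn't shifted in the tray, and the other things on the ledge look where they were.

**What disagreed**
- **Fingertip reach:** the fingertips sit about 41 mm farther back in the tool frame than stated. My first grip on the hub therefore closed on air just above it, touching nothing. I measured the real fingertip position in the pictures and gripped lower.
- **Gripper angle:** during the final approach the gripper's angle differed from the caddy's camera heading by about 1°. I steered by the camera.

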